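# Put the turner away and slide the covered dish under the warming shelf

### The arm

A 6-joint arm with a two-finger parallel gripper is mounted at the origin on the work surface. World frame = base frame: x ahead of the robot, y to its left, z up, the work surface at z = 0. Lengths are in m, angles in degrees, forces in N, time in s.
With the tool pointing down it reaches from about 0.35 to 0.975 m from the base axis. Payload 4.9 kg.
Tool frame: the origin (TCP) lies between the finger pads; the fingertips stand tips_ahead ahead of it and the grasp point (between the pads) lies 3 mm ahead of it (tips_ahead is the distance from the TCP to the fingertips, in m); z points along the fingers, y is the line along which they close (so a half turn about z gives the same grasp; the last joint's range is limited). The gripper opens to 85 mm and grips with 20 to 120 N. Pads are 22 mm wide; open, the fingers measure 114 mm over their backs; the gripper's body (76 mm by 85 mm) begins 54 mm behind the grasp point. The pads swing forward as they close: fully open they stand 13 mm farther back than shut.
Start: joints at [59.416, 3.019, 92.412, -0, 84.569, -6.818], TCP at [0.252, 0.572, 0.253] pointing down, gripper open.
Joint ranges: [-172.51, 172.51], [-57.92, 126.97], [3.15, 148.05], [-58.71, 238.71], [5.1, 150.11], [-179.66, 179.66]. Speed limits (degrees/s): [147.25, 147.25, 180, 180, 180, 180].

### API

Orientations are given as a 3x3 rotation matrix whose columns are the frame's x, y, z axes.
In Python, from plant import * gives the robot as it stands. Calls block until the motion is done:
- move_to(position, orientation): joint-space move of the TCP to a pose.
- move_straight(position, orientation=None, feed=0.15, contact_N=None): straight line of the TCP; orientation=None keeps the orientation; feed is the mean speed in m/s. With contact_N (N) it stops when the force on the tool has changed by that much, and returns True; else False.
- set_joints(angles): joint-space move.
- open_gripper() and close(): open the fingers fully, or close them until they stop; the grip force is fixed at half the most.
- hold(seconds).
- ik(position, orientation): joint angles nearest the present ones, or None.
- capture(name): name is "scene" or "top"; returns the picture (384x512x3 uint8, red, green, blue); there is no depth.
- calibration(name): a dict with "mtx" (3x3 intrinsics, pixels), "position" and "attitude" of the camera in the world. Camera axes: x right, y down, z forward; pixel columns grow to the right and rows downward; lengths in m; the calibration is good to about 2 mm. A picture is of the moment at which its call begins. calibration takes no time and is no camera call.
A pose or a line that the arm cannot do raises IKError and nothing moves.
- job_done(): hands the job in; it is judged then, once.
Readings, each from a call of its own:
- current_clock(): time.
- current_joint_pos(): joint angles.
- current_joint_vel(): joint speeds.
- current_joint_torque(): joint torques, N m.
- current_tcp_pos(): TCP position.
- current_tool_rot(): TCP orientation.
- current_wrist_force(): force on the tool from outside, world axes, zero at the start.
- current_torque(): the same for the moment, N m.
- current_grip_width(): finger opening in m.
- current_grip_force(): force on a finger pad.
Only numpy, scipy, OpenCV 4.12 (cv2) and the standard library are available. Lean on these libraries where they do the work, as an engineer would, in place of code of your own. Each camera call takes 0.05 s, during which the arm holds its last target. There are 200 camera calls.

### The job

Get the serving table ready: first put the turner that lies in the way onto its wooden rest, with the blade pushed fully home in the slot under the bridge, and let go of it. Then slide the large covered dish along the table, keeping it flat on the surface, in under the warming shelf until it stands wholly on the round steel warming disc. Leave the turner in its rest and do not disturb the other tableware.

Things in the scene. Friction and masses are not known exactly. Their poses are not given: they have to be found in the camera images.
- turner: Kitchen turner, 0.13 kg, flat on the table. Origin: underside, below its balance point, where to grip. +x to the blade. Steel blade 3 mm thick, 60 wide, x = 30 to 110, underside z = 0. Dark wooden handle: bar 18 wide (y), x = -120 to 20, z = 16 to 34, with a foot at its rear end (x = -118 to -106) down to z = 0; thin neck at x = 15 to 40. All mm.
- rest: Turner rest, fixed: wooden board 250 long (x = -130 to 120), 84 wide, top at z = 12; z up, +x to the bridge at its far end (x = 55 to 120, top z = 31). Under the bridge is the slot. Origin: on the table; with the turner home, lying on the board with its front edge at the slot's back wall and x along x, the turner's origin is at (0, 0, 12) here. All mm.
- slot_mouth (a point): Middle of the lower edge of the slot's mouth (x = 55, y = 0, z = 12 mm in the rest's frame, same axes). The level slot is 70 mm wide (y), 12 mm high, 55 mm deep, open towards -x, closed at the back (rest x = 110 mm).
- dish: Large round covered terracotta dish, one rigid piece, about 0.6 kg, too wide to grip: 140 mm across (upright wall z = 8 to 42 mm), lid rim 144 mm across at z = 42 to 47, domed lid to z = 67. Origin: centre of its underside, z up.
- shelf: Warming shelf, fixed: open steel grid on two posts. Origin: on the table, centre of the disc; +y out of its open side to the table's middle. Grid x = -145 to 145, y = -140 to 130, z = 193 to 207. Posts 16 thick (feet 44) at x = +-130, y = -135; else open all round. A gripper pointing straight down strikes the grid before the dish is home: lean it. All mm.
- warm_spot (a point): Centre of the round steel warming disc under the shelf, 170 mm across, level with the table (no step). The dish (140 mm) must stand wholly on it.
- tumbler: Bystander: green glass, 72 mm across, 85 mm high; origin under its centre.
- ramekin: Bystander: white cup, 80 mm across, 42 mm high; origin under its centre.
- saltjar: Bystander: glass jar with steel cap, 52 mm across, 85 mm high; origin under its centre.
- saucebowl: Bystander: small open terracotta bowl, 90 mm across, 40 mm high; origin under its centre.
- peppermill: Bystander: dark wooden mill, 52 mm across, 100 mm high; origin under its centre.
Mind the look-alikes: they are no part of the job. What is shaped like the turner but green is not meant.

How it is judged (in metres and radians):
On the way, in this order (a step that is already met when the one before it is completed fails the run):
1. the turner lies in its rest, blade fully home in the slot, let go (x of turner in the frame of rest above -0.01 m and y of turner in the frame of rest between -0.01 and 0.01 m and z of turner in the frame of rest between 0.008 and 0.017 m and angle between the x axis of turner and the x axis of rest, either way round below 0.17 rad and contact force between the fingers and turner below 0.1 N), for 0.2 s.
2. the dish stands wholly on the warming disc (horizontal distance between dish and warm_spot below 0.016 m and height (world z) of dish below 0.006 m), for 0.2 s.
At the end, for the whole second after the job is handed in: The turner lies on its rest with the blade within 10 mm of the slot's back wall, within 10 mm sideways and 0.17 rad of the slot's line; the dish stands flat with its centre within 16 mm of the warming disc's centre (wholly on the disc); both at rest (all of step 2 and x of turner in the frame of rest above -0.01 m and y of turner in the frame of rest between -0.01 and 0.01 m and z of turner in the frame of rest between 0.008 and 0.017 m and angle between the x axis of turner and the x axis of rest, either way round below 0.17 rad and linear speed of each of turner, dish below 0.02 m/s and angle between dish's own z axis and vertical below 0.05 rad); the robot touches nothing.
It fails at once if the dish is lifted more than 15 mm off the table (height (world z) of dish above 0.015 m).
It fails at once if the dish is tipped by more than 0.2 rad (angle between dish's own z axis and vertical above 0.2 rad).
It fails at once if another piece of tableware is moved more than 30 mm (distance of any of tumbler, ramekin, saltjar, saucebowl, peppermill from where it was at the start of the episode above 0.03 m).
It fails at once if another piece of tableware is tipped (angle between any of tumbler, ramekin, saltjar, saucebowl, peppermill's own z axis and vertical above 0.4 rad).
It also fails if it takes over 69 s, if anything falls off the work surface, if the arm or the gripper's body presses on something with over 40 N, if the wrist force passes 120 N, or if a joint passes its speed limit or range.

## Working session

There is one attempt and no reset: what is moved stays moved. The work goes in short steps, each a Python script; the robot and the scene stay as the last script left them, time stands still between calls to the robot, and variables do not carry over. Pictures are saved under pics/ and viewed, at most 10 in all, crops included, and the job is handed in when it is done.

```bash
mkdir -p pics; ls; python3 - <<'E'
from plant import *
import cv2,numpy as np
for n in("scene","top"):
    im=capture(n); cv2.imwrite(f"pics/{n}0.png",im[:,:,::-1]); c=calibration(n); print(n,{k:np.round(v,4).tolist() for k,v in c.items()})
a=cv2.imread("pics/top0.png");cv2.imwrite("pics/top0b.png",cv2.resize(a,(800,600),interpolation=cv2.INTER_CUBIC))
print(current_clock())
try: print(tips_ahead)
except Exception as e: print(e)
E
```

```text
pics
scene {'mtx': [[415.5144, 0.0, 250.0816], [0.0, 415.5144, 183.4936], [0.0, 0.0, 1.0]], 'position': [0.8843, -0.3622, 0.9729], 'attitude': [[0.7511, 0.5631, -0.3447], [0.6602, -0.6482, 0.3795], [-0.0098, -0.5126, -0.8586]]}
top {'mtx': [[385.3291, 0.0, 257.5917], [0.0, 385.3291, 197.6295], [0.0, 0.0, 1.0]], 'position': [0.3521, 0.0287, 1.0088], 'attitude': [[0.0146, -0.9831, 0.1822], [-0.9999, -0.014, 0.0044], [-0.0017, -0.1823, -0.9832]]}
0.1
0.022
```

View pics/top0b.png

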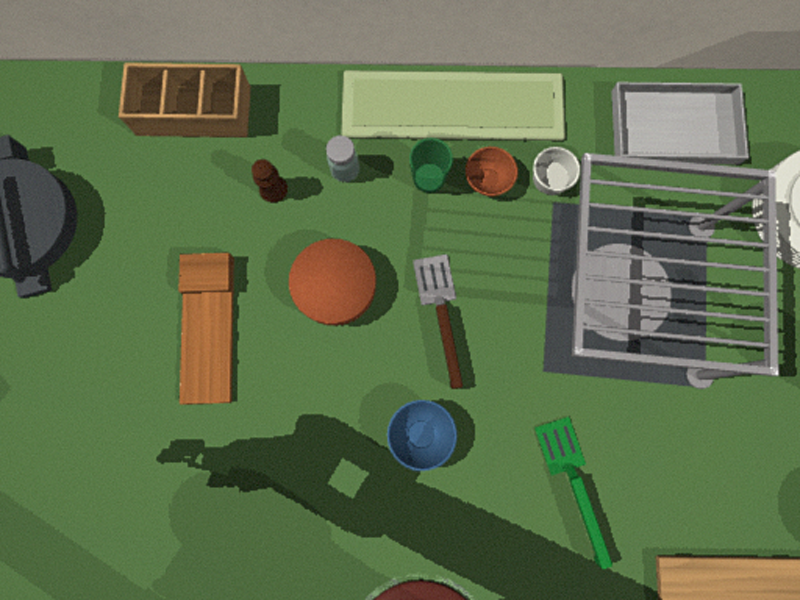

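View pics/scene0.png

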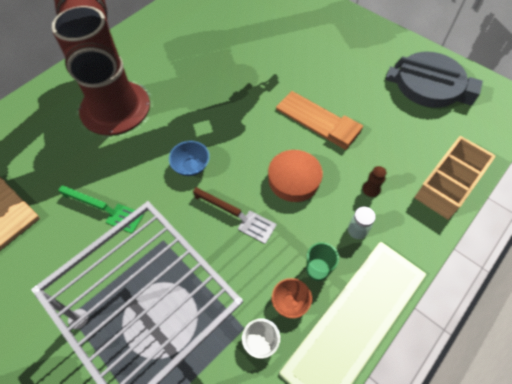

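The steel turner with the dark handle, at enlarged top pixels (435,280) to (456,385), is the one meant. The look-alike at (560,445) to (605,560) is all green, so it is out. The rest is at (205,330) with its bridge at the upper end. The dish is at (332,281), and the disc at (622,291) under the grid. Next I measure them and confirm with a crop.

```bash
cat > h.py <<'E'
from plant import *
import numpy as np, cv2
from scipy.optimize import least_squares
def plane(n,uv,z):
    c=calibration(n);uv=np.atleast_2d(np.asarray(uv,float))
    d=np.c_[uv,np.ones(len(uv))]@np.linalg.inv(c["mtx"]).T@np.array(c["attitude"]).T
    p=np.array(c["position"]);return (p+d*((z-p[2])/d[:,2])[:,None])[:,:2]
def mask(im,lo,hi,roi):
    h=cv2.cvtColor(im,cv2.COLOR_RGB2HSV);m=cv2.inRange(h,np.array(lo),np.array(hi))
    r=np.zeros_like(m);x0,y0,x1,y1=roi;r[y0:y1,x0:x1]=255;return m&r
def big(m):
    k,_=cv2.findContours(m,cv2.RETR_EXTERNAL,cv2.CHAIN_APPROX_NONE);return max(k,key=cv2.contourArea)[:,0]
def fitc(P,R):
    s=least_squares(lambda q:np.hypot(*(P-q[:2]).T)-(R if R else q[2]),[*P.mean(0),.08],loss="soft_l1",f_scale=.002)
    return s.x,np.sqrt(np.median(s.fun**2))
def rect(P):
    r=cv2.minAreaRect((P*1000).astype(np.float32));return r
E
python3 - <<'E'
from h import *
im=capture("top");sc=capture("scene")
s=1.5625
h=cv2.cvtColor(im,cv2.COLOR_RGB2HSV);hs=cv2.cvtColor(sc,cv2.COLOR_RGB2HSV)
for nm,u,v in[("handle",449,345),("blade",425,290),("board",205,350),("bridge",205,272),("dish",332,281),("disc",600,290),("mat",560,300),("table",300,400)]:
    print(nm,h[int(v/s),int(u/s)])
for nm,u,v in[("handle",215,202),("blade",246,230),("board",310,115),("bridge",345,130),("dish",295,170),("disc",160,320),("mat",215,320),("disc2",185,320)]: print("s",nm,hs[v,u])
a=im[155:255,255:400];b=sc[165:265,40:290]
cv2.imwrite("pics/crop.png",np.hstack([cv2.resize(x[:,:,::-1],None,fx=2,fy=2,interpolation=cv2.INTER_CUBIC) for x in(a,b)]))
E
```

```text
handle [ 10 135  87]
blade [90 11 72]
board [ 14 166 175]
bridge [ 13 161 165]
dish [  9 168 167]
disc [  8   7 151]
mat [96 20 63]
table [ 51 102 122]
s handle [  9 151  88]
s blade [128   5 201]
s board [ 14 142 234]
s bridge [ 13 143 230]
s dish [  9 157 218]
s disc [140   4 211]
s mat [132   6 207]
s disc2 [140   4 215]
```

View pics/crop.png

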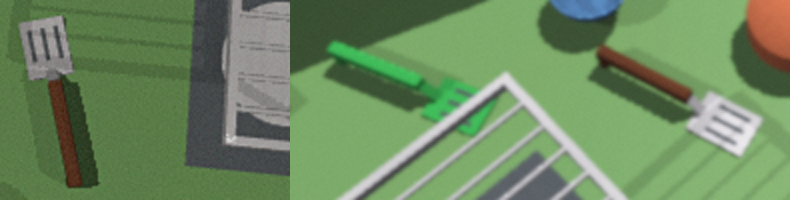

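The crop confirms it: the turner at crop (60,100) has a steel blade and a brown handle, while the one at (410,85) is all green. Now the measurements.

```bash
cat > meas.py <<'E'
from h import *
def pca(P):
    c,v=P.mean(0),np.linalg.svd(P-P.mean(0),full_matrices=False)[2][0];return c,v
def px(m): y,x=np.nonzero(m);return np.c_[x,y]
def turner(T,S,rt=(255,150,310,255),rs=(185,180,285,250)):
    for n,im,roi in(("top",T,rt),("scene",S,rs)):
        mh=mask(im,(0,90,30),(14,255,150),roi)
        H=plane(n,px(cv2.drawContours(np.zeros_like(mh),[big(mh)],-1,255,-1)),.034)
        mb=mask(im,(0,0,110),(179,45,255),roi)
        B=plane(n,big(mb),.003)
        c,v=pca(H);b=rect(B);v=v*np.sign(v@(np.array(b[0])/1000-c));t=(H-c)@v
        print(n,"handle",c.round(4),"len",np.ptp(t).round(4),"ang",np.degrees(np.arctan2(v[1],v[0])).round(1),"blade",b, "org from rear",(c+v*(t.min()+.12)).round(4),"org from blade",(np.array(b[0])/1000-.07*v).round(4))
E
python3 - <<'E'
from meas import *
T=capture("top");S=capture("scene")
turner(T,S)
for n,im,rr,rd in(("top",T,(110,155,155,265),(180,145,245,212)),("scene",S,(270,88,368,152),(262,148,328,204))):
    m=mask(im,(11,100,100),(18,255,255),rr);k=big(m)
    q=cv2.approxPolyDP(k,4,True)[:,0]
    print(n,"rest poly",q.tolist());print("  z12",plane(n,q,.012).round(4).tolist());print("  z31",plane(n,q,.031).round(4).tolist())
    k=big(mask(im,(0,110,70),(12,255,255),rd));
    for z in(.045,): print(n,"dish",z,fitc(plane(n,k,z),None))
# disc: edges grey vs mat
for n,im,roi,g in(("top",T,(362,150,436,222),100),("scene",S,(115,275,205,365),170)):
    m=mask(im,(0,0,g),(179,40,255),roi)
    m=cv2.morphologyEx(m,cv2.MORPH_CLOSE,np.ones((3,3)))
    cv2.imwrite(f"pics/m_{n}.png",cv2.resize(np.hstack([m[roi[1]:roi[3],roi[0]:roi[2]],cv2.cvtColor(im,cv2.COLOR_RGB2GRAY)[roi[1]:roi[3],roi[0]:roi[2]]]),None,fx=4,fy=4))
a=cv2.imread("pics/m_top.png");b=cv2.imread("pics/m_scene.png")
w=max(a.shape[1],b.shape[1]);p=lambda x:cv2.copyMakeBorder(x,0,0,0,w-x.shape[1],0)
o=np.vstack([p(a),p(b)]);print(o.shape);cv2.imwrite("pics/m.png",cv2.resize(o,None,fx=.9,fy=.9)[:600])
E
```

```text
top handle [ 0.4725 -0.0431] len 0.1365 ang 11.3 blade ((590.34326171875, -19.817142486572266), (84.3044662475586, 60.72013473510742), 10.655800819396973) org from rear [ 0.5243 -0.0328] org from blade [ 0.5217 -0.0335]
scene handle [ 0.4758 -0.0447] len 0.1344 ang 11.8 blade ((584.4848022460938, -19.330413818359375), (98.1796875, 63.640968322753906), 11.300549507141113) org from rear [ 0.5279 -0.0338] org from blade [ 0.516  -0.0336]
top rest poly [[115, 163], [114, 185], [130, 186], [117, 188], [115, 258], [146, 257], [148, 188], [135, 186], [145, 185], [146, 162]]
  z12 [[0.6256, 0.4162], [0.5654, 0.4139], [0.5633, 0.3713], [0.5574, 0.4053], [0.3745, 0.3956], [0.3782, 0.3164], [0.5586, 0.3233], [0.5635, 0.3581], [0.5665, 0.3318], [0.6296, 0.3334]]
  z31 [[0.6204, 0.4088], [0.5613, 0.4066], [0.5593, 0.3648], [0.5535, 0.3982], [0.3741, 0.3886], [0.3777, 0.311], [0.5546, 0.3177], [0.5594, 0.3518], [0.5625, 0.326], [0.6243, 0.3276]]
top dish 0.045 (array([0.57642891, 0.14973381, 0.07053311]), np.float64(0.0007345234849360088))
scene rest poly [[277, 106], [337, 143], [332, 137], [347, 145], [361, 128], [293, 92]]
  z12 [[0.3796, 0.3213], [0.5968, 0.3262], [0.5736, 0.3343], [0.6223, 0.339], [0.6183, 0.4163], [0.3809, 0.3975]]
  z31 [[0.3895, 0.3077], [0.6025, 0.3126], [0.5797, 0.3205], [0.6275, 0.3251], [0.6235, 0.4009], [0.3909, 0.3825]]
scene dish 0.045 (array([0.57965244, 0.14623484, 0.07323081]), np.float64(0.0027863618812188906))
(648, 720, 3)
```

View pics/m.png

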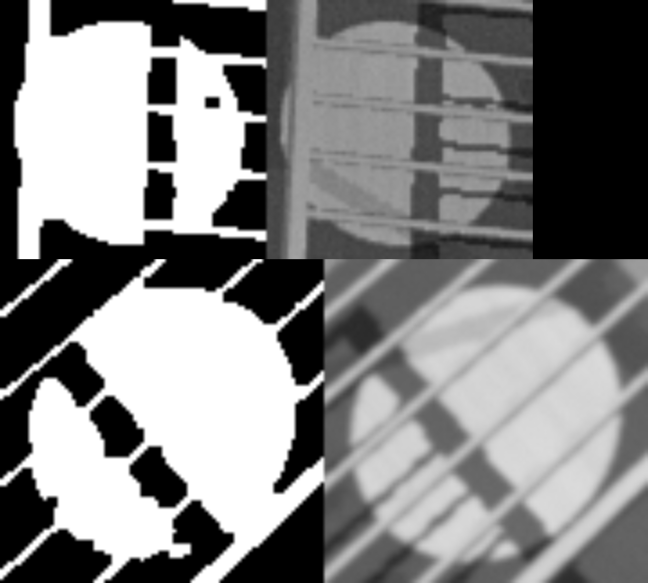

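The disc outline is clear in both views: in the top view its extremes are at about (366,187), (396,156), (430,189) and (398,218). I'll fit it now, then look at the rest's edges, where precision matters.

```bash
python3 - <<'E'
from meas import *
P=plane("top",[(366.1,187.5),(396.3,156.1),(429.7,188.9),(397.7,218.1)],0);print("disc",fitc(P,.085),fitc(P,None))
P=plane("scene",[(163.9,282.4),(197.2,312.7),(122.8,325.2),(151.4,358),(129.2,308)],0);print("disc",fitc(P,.085),fitc(P,None))
T=capture("top");S=capture("scene")
# shelf mat corners in top for orientation
g=lambda im,x0,y0,x1,y1,f:cv2.resize(im[y0:y1,x0:x1,::-1],None,fx=f,fy=f,interpolation=cv2.INTER_CUBIC)
a=g(T,105,155,160,265,5);b=g(S,265,85,370,155,5)
o=np.zeros((550,800,3),np.uint8);o[:a.shape[0],:275]=a;o[:350,275:800]=b
cv2.imwrite("pics/rest.png",o)
E
```

```text
disc (array([ 0.57418009, -0.34142182,  0.08      ]), np.float64(9.543942618567122e-05)) (array([ 0.57417576, -0.34141953,  0.08490992]), np.float64(3.410142292305457e-05))
disc (array([ 0.57742312, -0.33714555,  0.08      ]), np.float64(0.0009363262108589704)) (array([ 0.57741558, -0.33712283,  0.08413441]), np.float64(0.0009244626958983676))
```

View pics/rest.png

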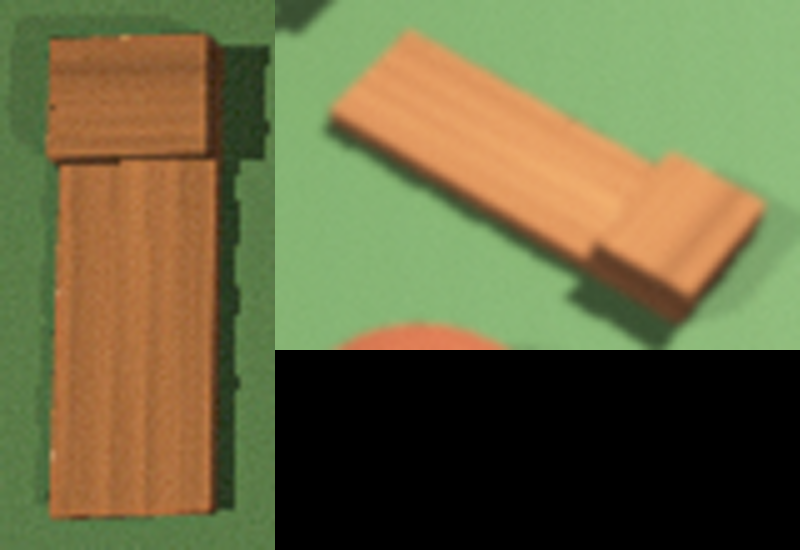

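```bash
python3 - <<'E'
from meas import *
f=lambda p,o:(np.array(p)+.5)/5-.5+np.array(o)
# model corners in rest frame (mm)
Mb=[(120,42),(120,-42),(55,-42),(55,42)];Mr=[(-130,42),(-130,-42)]
tb=plane("top",f([(50,40),(208,36),(207,155),(49,159)],(105,155)),.031);tr=plane("top",f([(51,517),(212,514)],(105,155)),.012)
sb=plane("scene",f([(490,205),(415,300),(322,245),(397,153)],(265,85)),.031);sr=plane("scene",f([(136,30),(57,112)],(265,85)),.012)
for nm,P in(("top",np.r_[tb,tr]),("scene",np.r_[sb,sr]),("both",np.r_[tb,tr,sb,sr])):
    M=np.array((Mb+Mr)*(len(P)//6))/1000
    def r(q):
        c,s=np.cos(q[2]),np.sin(q[2]);return (M@np.array([[c,s],[-s,c]])+q[:2]-P).ravel()
    q=least_squares(r,[.5,.36,0]);print(nm,q.x[:2].round(4),np.degrees(q.x[2]).round(2),"res mm",(q.fun.reshape(-1,2)*1000).round(1).tolist())
P=np.array([(580,0),(0,0)])
# shelf yaw from mat corners in top (enlarged px)
print("mat",plane("top",np.array([(555,203),(545,371)])/1.5625,0).round(4))
E
```

```text
top [0.5045 0.3618] 2.97 res mm [[0.6, -0.0], [1.6, -1.0], [0.6, -0.6], [-0.4, 1.4], [-2.1, 0.9], [-0.4, -0.7]]
scene [0.5068 0.3639] 2.82 res mm [[2.4, 0.5], [0.7, 0.5], [-2.5, -0.2], [-0.1, 0.2], [0.4, -0.3], [-0.8, -0.7]]
both [0.5056 0.3628] 2.89 res mm [[1.9, 0.8], [2.8, -0.2], [1.8, 0.4], [0.8, 2.3], [-0.9, 2.1], [0.7, 0.5], [1.2, -0.4], [-0.4, -0.4], [-3.6, -1.1], [-1.4, -0.7], [-0.9, -1.5], [-1.9, -1.9]]
mat [[ 0.7323 -0.2325]
 [ 0.4367 -0.2065]]
```

```bash
cat >> h.py <<'E'
RP=np.array([.5056,.3628,0]);RA=np.radians(2.9)
def rz(a):c,s=np.cos(a),np.sin(a);return np.array([[c,-s,0],[s,c,0],[0,0,1.]])
def down(a,flip):  # tool y along y axis of a frame with yaw a, pointing down
    s=-1 if flip else 1;R=rz(a)@np.diag([s,-s,-1.]);return R
def inrest(x,y,z): return RP+rz(RA)@np.array([x,y,z])
E
python3 - <<'E'
from h import *
ta=np.radians(11.4);tp=np.array([.5245,-.0332,0])
for f in(0,1):
    print(f,[np.round(ik(p,R),0) if ik(p,R) is not None else None for p,R in((tp+[0,0,.029],down(ta,f)),(inrest(-.065,0,.045),down(RA,f)))])
j=np.array(current_joint_pos());best=min((0,1),key=lambda f:abs((np.array(ik(tp+[0,0,.03],down(ta,f)))-j)[5]))
R=down(ta,best);print("flip",best)
move_to(tp+[0,0,.15],R);move_straight(tp+[0,0,.029],feed=.1)
close();print("w",current_grip_width(),current_grip_force(),current_wrist_force())
move_straight(tp+[0,0,.20]);print("w",current_grip_width(),current_wrist_force(),current_clock())
T=capture("top");S=capture("scene");cv2.imwrite("pics/lift.png",np.hstack([T,S])[:,:,::-1]) 
a=cv2.imread("pics/lift.png");cv2.imwrite("pics/lift_s.png",cv2.resize(a,(800,300)))
E
```

```text
0 [array([-12.,   4., 114.,  -0.,  61.,  67.]), array([ 32.,   8., 108.,  -0.,  64., 119.])]
1 [array([ -12.,    4.,  114.,   -0.,   61., -113.]), array([ 32.,   8., 108.,  -0.,  64., -61.])]
flip 0
w 0.017072130596353603 58.95343780517578 [0.51368149 0.30498294 1.75474821]
w 0.017276793781692307 [ 0.22157791  0.0419031  -0.96880874] 6.0667
```

View pics/lift_s.png

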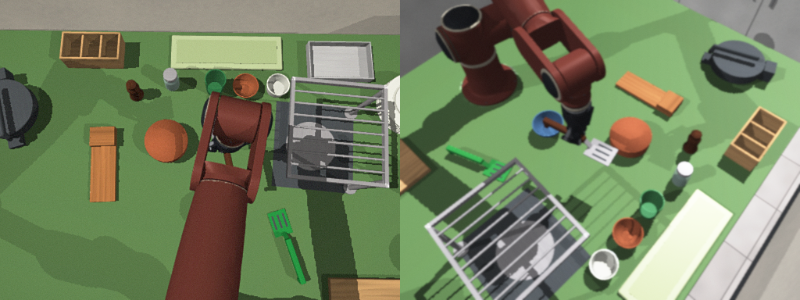

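The turner is held level, blade towards +x, at right-hand panel pixel (598,150). Now I carry it over and insert it until the back wall stops it.

```bash
python3 - <<'E'
from h import *
R=down(RA,0);g=.029
move_to(inrest(-.07,0,.20),R)
move_straight(inrest(-.07,0,.016+g),feed=.12)
print(current_wrist_force())
hit=move_straight(inrest(.015,0,.016+g),feed=.03,contact_N=8)
p=np.array(current_tcp_pos());print(hit,"rest frame",(rz(-RA)@(p-RP)).round(4),current_wrist_force(),current_clock())
T=capture("top");S=capture("scene")
r=lambda im,x0,y0,x1,y1:cv2.resize(im[y0:y1,x0:x1,::-1],(400,400))
cv2.imwrite("pics/ins.png",np.hstack([r(T,90,140,210,260),r(S,250,70,370,190)]))
E
```

```text
[ 0.66680841 -0.39649864 -0.81419437]
True rest frame [ 0.0003 -0.0003  0.0438] [ 0.07302184 -0.17712977 -1.13344076] 11.2
```

View pics/ins.png

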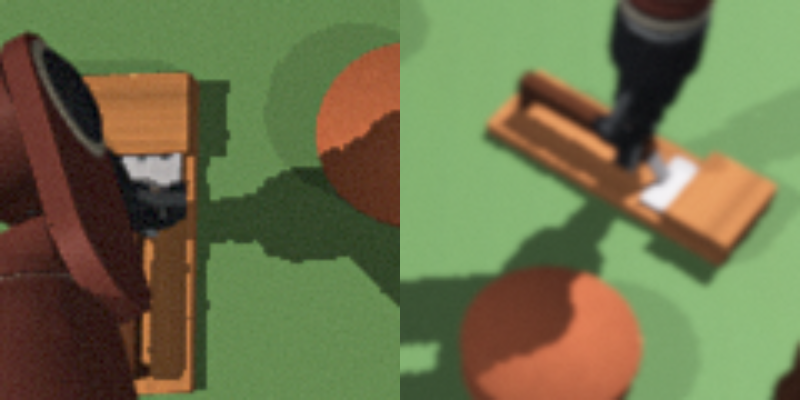

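The blade is in the slot at right-panel (668,185), and contact came at x ≈ 0 in the rest frame, so it is home. Now lower, release and retreat.

```bash
python3 - <<'E'
from h import *
p=np.array(current_tcp_pos())
print(move_straight(p-[0,0,.004],feed=.02,contact_N=4),current_wrist_force())
open_gripper();hold(.3);p=np.array(current_tcp_pos());move_straight(p+[0,0,.17],feed=.2);print(current_clock())
# lean poses for pushing: tool z=(0,-s,-c) in a frame yawed towards the push
d=np.array([.5760,-.3390])-np.array([.5765,.1497]);d/=np.hypot(*d);d3=np.r_[d,0]
for a in(40,45,50,55):
    s,c=np.sin(np.radians(a)),np.cos(np.radians(a));z=d3*s-np.array([0,0,c])
    for sg in(1,-1):
        y=sg*np.array([-d[1],d[0],0]);Rr=np.c_[np.cross(y,z),y,z]
        out=[]
        for C in(np.array([.5765,.1497]),np.array([.577,-.1]),np.array([.576,-.339])):
            tip=np.r_[C-d*(.075),.02];out.append(ik(tip-.022*z,Rr))
        print(a,sg,[None if o is None else np.round(o).astype(int).tolist() for o in out])
E
```

```text
True [-0.99233083 -0.57984627  4.1390673 ]
13.4833
40 1 [[29, 30, 89, -34, 85, 40], [8, 18, 105, -43, 70, 28], [-16, 16, 107, -49, 56, 12]]
40 -1 [[29, 30, 89, -34, 85, -140], [8, 18, 105, -43, 70, -152], [-16, 16, 107, -49, 56, -168]]
45 1 [[30, 32, 87, -38, 88, 41], [10, 20, 104, -47, 73, 31], [-14, 18, 107, -55, 57, 18]]
45 -1 [[30, 32, 87, -38, 88, -139], [10, 20, 104, -47, 73, -149], [-14, 18, 107, -55, 57, -162]]
50 1 [[31, 35, 86, -41, 91, 42], [11, 22, 103, -51, 75, 34], None]
50 -1 [[31, 35, 86, -41, 91, -138], [11, 22, 103, -51, 75, -146], None]
55 1 [[32, 37, 84, -44, 95, 44], [12, 25, 102, -55, 78, 37], None]
55 -1 [[32, 37, 84, -44, 95, -136], [12, 25, 102, -55, 78, -143], None]
```

```bash
cat >> h.py <<'E'
def lean(d,a):
    d=np.asarray(d)/np.hypot(*d);s,c=np.sin(np.radians(a)),np.cos(np.radians(a));z=np.array([d[0]*s,d[1]*s,-c]);y=np.array([-d[1],d[0],0]);return np.c_[np.cross(y,z),y,z]
DISC=np.array([.576,-.339])
def dish(n,roi):
    im=capture(n);k=big(mask(im,(0,110,70),(12,255,255),roi));return plane(n,k,.045),im
E
python3 - <<'E'
from h import *
P,T=dish("top",(180,140,245,215));print("dish",fitc(P,None),fitc(P,.072)[0][:2])
m=mask(T,(0,90,30),(10,255,130),(105,185,160,265))
y,x=np.nonzero(m);H=plane("top",np.c_[x,y],.046);L=(H-RP[:2])@rz(RA)[:2,:2];print("handle in rest: n",len(L),L.min(0).round(3),L.max(0).round(3),np.median(L,0).round(4))
a=43;C=np.array([.5765,.1497]);d=DISC-C;R=lean(d,a);d/=np.hypot(*d)
tip=lambda q,z:np.r_[C+d*q,z]-.022*R[:,2]
move_to(tip(-.085,.16),R);move_straight(tip(-.085,.02),feed=.12);print("down",current_wrist_force(),current_clock())
print(move_straight(tip(-.04,.02),feed=.05,contact_N=1.5),((np.array(current_tcp_pos())-tip(0,.02))[:2]@d).round(4),current_wrist_force())
T=capture("top");S=capture("scene")
cv2.imwrite("pics/push0.png",np.hstack([cv2.resize(T[100:300,60:330,::-1],(400,300)),cv2.resize(S[50:280,200:500,::-1],(400,300))]))
E
```

```text
dish (array([0.57625722, 0.14957804, 0.07056331]), np.float64(0.0009665036054982701)) [0.57606449 0.1494742 ]
handle in rest: n 271 [-0.144 -0.044] [0.053 0.056] [-0.0503 -0.0037]
down [ 0.31613225  1.39950231 -0.40519548] 16.1417
True -0.0527 [0.89888359 0.12326157 0.30619148]
```

View pics/push0.png

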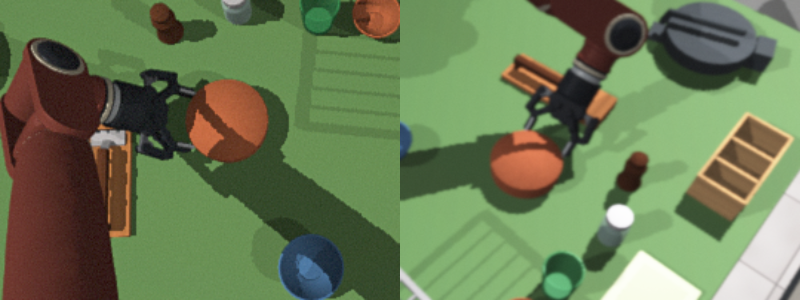

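The fingers cradle the dish at left-panel (190,90) and (190,150), and the turner lies in its rest. Push to 50 mm short of home, then measure.

```bash
python3 - <<'E'
from h import *
a=43;C=np.array([.5765,.1497]);d=DISC-C;L=np.hypot(*d);R=lean(d,a);d/=L
tip=lambda q,z:np.r_[C+d*q,z]-.022*R[:,2]
print(move_straight(tip(L-.103,.02),feed=.07,contact_N=15),current_wrist_force(),current_clock())
print("tcp q",((np.array(current_tcp_pos())-tip(0,.02))[:2]@d).round(4))
T=capture("top");S=capture("scene")
for n,im,roi in(("top",T,(300,130,440,235)),("scene",S,(90,190,300,384))):
    m=mask(im,(0,110,70),(12,255,255),roi);m=cv2.morphologyEx(m,cv2.MORPH_CLOSE,np.ones((7,7)));k=big(m)
    for z in(.045,):print(n,fitc(plane(n,cv2.convexHull(k)[:,0],z),None),cv2.boundingRect(k))
cv2.imwrite("pics/push1.png",np.hstack([cv2.resize(T[110:260,260:460,::-1],(400,300)),cv2.resize(S[150:384,60:372,::-1],(400,300))]))
E
```

```text
False [ 0.04351291  3.33705984 -2.3576003 ] 23.3083
tcp q 0.3857
top (array([ 0.57656633, -0.29038632,  0.06929518]), np.float64(0.0010192151602131123)) (374, 155, 38, 54)
scene (array([ 0.57654971, -0.28744103,  0.0717343 ]), np.float64(0.0016363237401110756)) (141, 266, 65, 66)
```

View pics/push1.png

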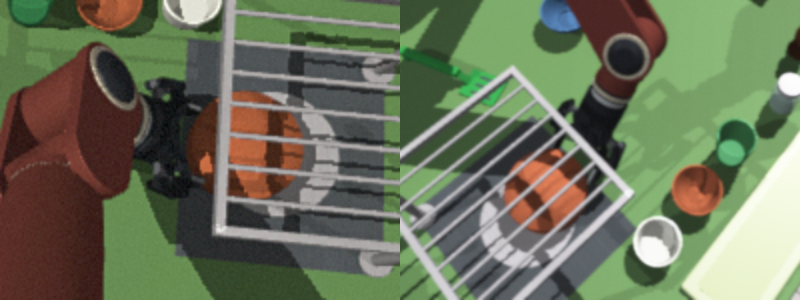

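The dish is half on the disc with its centre at y ≈ -0.289, as predicted, and the gripper is clear of the grid edge. Now the last 50 mm.

```bash
python3 - <<'E'
from h import *
a=43;C=np.array([.5765,.1497]);d=DISC-C;L=np.hypot(*d);R=lean(d,a);d/=L
tip=lambda q,z:np.r_[C+d*q,z]-.022*R[:,2]
print(move_straight(tip(L-.053,.02),feed=.04,contact_N=15),current_wrist_force(),current_clock())
move_straight(tip(L-.19,.02),feed=.12)
move_straight(tip(L-.25,.16),feed=.2)
T=capture("top");S=capture("scene")
for n,im,roi in(("top",T,(340,130,440,235)),("scene",S,(90,230,300,384))):
    m=mask(im,(0,110,70),(12,255,255),roi);m=cv2.morphologyEx(m,cv2.MORPH_CLOSE,np.ones((7,7)));k=big(m)
    print(n,fitc(plane(n,cv2.convexHull(k)[:,0],.045),None),cv2.boundingRect(k))
m=mask(T,(0,90,30),(10,255,130),(105,185,160,265));print("handle px",(m>0).sum())
cv2.imwrite("pics/end.png",np.vstack([np.hstack([cv2.resize(T[110:260,260:460,::-1],(400,300)),cv2.resize(S[150:384,60:372,::-1],(400,300))]),np.hstack([cv2.resize(T[130:280,80:280,::-1],(400,300)),cv2.resize(S[40:190,230:430,::-1],(400,300))])]))
print(current_clock())
E
```

```text
False [-1.49627094  3.33159572 -2.52523425] 24.8083
top (array([ 0.57469252, -0.33736539,  0.07229193]), np.float64(0.0010693752892605296)) (375, 156, 57, 55)
scene (array([ 0.57763369, -0.33658719,  0.0720986 ]), np.float64(0.001032693523007888)) (124, 281, 66, 69)
handle px 248
27.1083
```

View pics/end.png

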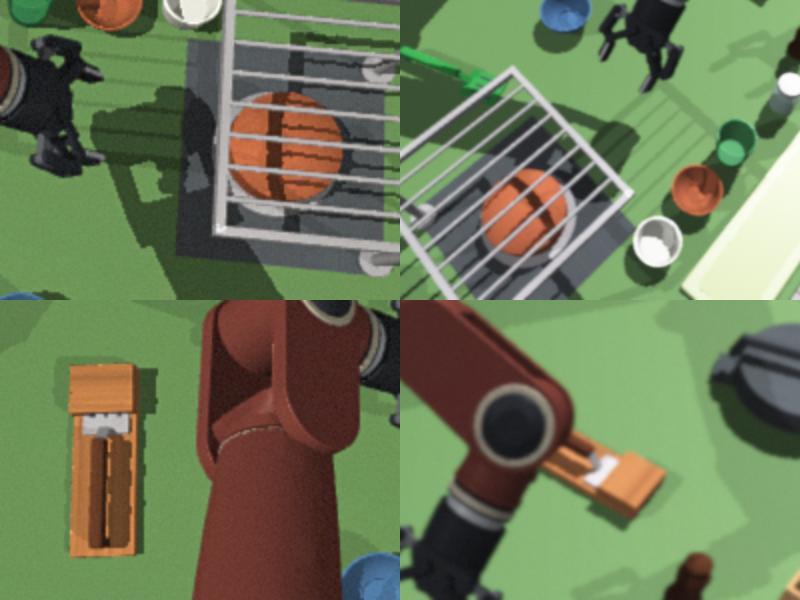

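The dish stands on the disc, within about 4 mm of its centre in each view. The turner lies straight in its rest with the blade under the bridge, and the bystanders near the path have not moved.

```bash
python3 -c "
from plant import *
print(job_done())"
```

```text
the job is handed in; nothing more can be done
None
```

Job handed in at about 27 s on the robot clock, no verdict returned: the turner is home in its rest and released, the dish stands on the warming disc about 4 mm or less off centre, and no other tableware was touched.

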